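Lay the tea tray: five jam tubs in the bowl, a spoon in each mug

ROBOT

A 6-joint arm with a two-finger parallel gripper is mounted at the origin on the work surface. World frame = base frame: x ahead of the robot, y to its left, z up, the work surface at z = 0. Lengths are in m, angles in rad, forces in N, time in s.
With the tool pointing down it reaches from about 0.35 to 0.8 m from the base axis. Payload 7.3 kg.
Tool frame: the origin (TCP) lies at the very end of the fingers, on their centre line; the grasp point (between the pads) lies 19 mm behind it; z points along the fingers, y is the line along which they close (so a half turn about z gives the same grasp; the last joint's range is limited). The gripper opens to 85 mm and grips with 20 to 120 N. Pads are 22 mm wide; open, the fingers measure 114 mm over their backs; the gripper's body (76 mm by 85 mm) begins 54 mm behind the grasp point. The pads swing forward as they close: fully open they stand 13 mm farther back than shut.
Start: joints at [-1.464, 0.342, 1.524, -0, 1.275, -0.146], TCP at [0.131, -0.508, 0.231] pointing down, gripper open.
Joint ranges: [-2.53, 2.53], [-0.77, 2.02], [0.04, 2.7], [-1, 4.14], [0.28, 2.66], [-3.11, 3.11]. Speed limits (rad/s): [2.57, 2.57, 3.14, 3.14, 3.14, 3.14].

INTERFACE

Orientations are given as [roll, pitch, yaw] about the fixed x, y, z axes, in that order (R = Rz(yaw) Ry(pitch) Rx(roll)).
In Python, from cell import manip, vision, job_done gives the robot as it stands.
- The arm moves only by the tool drive_tool, never from a script. Its argument "deltas" is a list of rows, each a list of 3 entries, a list of its own where there are three numbers: the shift along the world's x, y, z in m, then the turn about the world's z in degrees, then the gripper command: -1 is shut, 1 is fully open, values between are in proportion. A call has 1 to 5 rows; each row is the pose to reach, as a shift and turn from the pose commanded when the call began; what a row does not reach only later rows make up. A row lasts 1/8 s, in which the tool goes at most 62.5 mm and 10.7 degrees, less where a joint would pass 70% of its speed; a pose out of reach is approached as far as the arm can. A call with a gripper value outside its range is refused whole. The fingers move at their own pace and stop on an object; "force" is the grip in N (left out, the last holds). Time passes only in rows, so rows that repeat a pose let the fingers close. It gives the time, the measured TCP pose, the force, the opening and the grip force at its end, in the units of the state.
- manip.observe(): the state, without advancing time (a new reading comes with each control period).
- vision.read_camera(name): name is "side" or "top" or "wrist"; returns the picture (420x560x3 uint8, blue, green, red); there is no depth.
- vision.camera_params(name): a dict with "fx", "fy", "cx", "cy" (pixels), "distortion" ([k1, k2, p1, p2, k3] as OpenCV has them; the pictures are not rectified), "R" (3x3) and "t" (3): a world point X has camera coordinates R X + t. Camera axes: x right, y down, z forward; pixel columns grow to the right and rows downward; lengths in m; the calibration is good to about 2 mm. A picture is of the moment at which its call begins: read the wrist's pose just before it. camera_params takes no time and is no camera call; for the wrist camera it gives the pose at the moment of the call.
- job_done(): hands the job in; it is judged then, once.
The state is a dict: "clock": time; "joint_pos": joint angles; "qvel": joint speeds; "joint_efforts": joint torques, N m; "ee_pos": TCP position; "orientation": TCP orientation; "force": force on the tool from outside, world axes, zero at the start; "moment": the same for the moment, N m; "finger_gap": finger opening in m; "finger_force": force on a finger pad.
Only numpy, scipy, OpenCV 4.12 (cv2) and the standard library are available. Lean on these libraries where they do the work, as an engineer would, in place of code of your own. Each camera call takes 0.05 s, during which the arm holds its last target. There are 200 camera calls.

TASK

Lay the tea tray: bring the bowl on the tray to exactly five jam tubs, counting any already in it, with tubs from the caddy, and stand one wooden spoon from the cutlery holder in each of the two steel mugs, bowl end down. Leave the surplus tubs in the caddy with its lid shut flat, any surplus spoon in the holder, and the bowl and mugs upright on the tray; do not disturb the spatula, the jar or the salt pot.

Things in the scene. Friction and masses are not known exactly. Their poses are not given: they have to be found in the camera images.
- tray: aluminium serving tray, fixed, 240 (x) x 340 (y) mm, rim 18 mm high, floor 3 mm thick; origin: centre of its underside on the counter. Bowl on its +y half, the two mugs on its -y half
- bowl_mid (a point): green melamine bowl standing loose on the tray: 160 mm across the rim, 60 mm tall, 180 g, wall 4 mm, inner floor 5 mm above its underside and about 90 mm across; point on its axis 30 mm above its underside, z up
- mug1_mid (a point): steel mug, loose on the tray: 80 mm across, 90 mm tall, wall 3 mm, 170 g, inner floor 4 mm above its underside, handle on its own +y side reaching 77 mm from the axis; point on its axis half-way up (45 mm), z up
- mug2_mid (a point): steel mug, loose on the tray: 80 mm across, 90 mm tall, wall 3 mm, 170 g, inner floor 4 mm above its underside, handle on its own +y side reaching 77 mm from the axis; point on its axis half-way up (45 mm), z up
- caddy: white plastic caddy, an open-topped box fixed to the counter, 200 (x) x 220 (y) x 45 mm high, walls and floor 4 mm; origin: centre of its underside. Holds the stock of jam tubs, standing upright, top foil red
- lid (a joint): opening angle of the caddy's blue lid (rad): 0 shut flat on the rim, about 1.57 standing upright, 1.8 fully open. Hinged along the caddy's far (+x) upper edge; friction (0.17 N m) holds it wherever it is left, so it must be pushed all the way down; 1 to 2 N at its free edge moves it
- lid_hinge (a point): middle of the lid's hinge line, 45 mm above the caddy's underside, 100 mm along the caddy's +x; turns with the lid: own -x runs from the hinge along the lid to its free edge (201 mm away, lid 224 mm wide, 5 mm thick, with a 50 mm wide tab at the middle reaching 217 mm), own z is the lid's outer (upper when shut) face normal
- tub1_mid (a point): jam portion tub: rigid sealed white cup with red foil top, 39 mm diameter, 24 mm tall, 30 g, loose; point at its centre, z along its axis (up when upright); starts in the caddy
- tub2_mid (a point): jam portion tub: rigid sealed white cup with red foil top, 39 mm diameter, 24 mm tall, 30 g, loose; point at its centre, z along its axis (up when upright); starts in the caddy
- tub3_mid (a point): jam portion tub: rigid sealed white cup with red foil top, 39 mm diameter, 24 mm tall, 30 g, loose; point at its centre, z along its axis (up when upright); starts in the caddy
- tub4_mid (a point): jam portion tub: rigid sealed white cup with red foil top, 39 mm diameter, 24 mm tall, 30 g, loose; point at its centre, z along its axis (up when upright); starts in the caddy
- tub5_mid (a point): jam portion tub: rigid sealed white cup with red foil top, 39 mm diameter, 24 mm tall, 30 g, loose; point at its centre, z along its axis (up when upright); starts in the caddy
- tub6_mid (a point): jam portion tub: rigid sealed white cup with red foil top, 39 mm diameter, 24 mm tall, 30 g, loose; point at its centre, z along its axis (up when upright); if present, starts in the bowl (None if absent)
- tub7_mid (a point): jam portion tub: rigid sealed white cup with red foil top, 39 mm diameter, 24 mm tall, 30 g, loose; point at its centre, z along its axis (up when upright); if present, starts in the bowl (None if absent)
- holder: grey plastic cutlery holder fixed to the counter, 34 (x) x 146 (y) x 110 mm high, three upright cells in a row along its y (centres at y -47, 0, +47 mm; each 26 x 43 mm inside, floor 4 mm up); origin: centre of its underside
- spoon1_mid (a point): wooden spoon, loose, 190 mm long, 35 g; point at its middle, 95 mm from either end; own z runs from the bowl end up the round handle (10 mm diameter, 150 mm long). Bowl end 28 (own y) x 9 (own x) x 40 mm. Starts upright, bowl end down, in one of the holder's cells (None if absent)
- spoon2_mid (a point): wooden spoon, loose, 190 mm long, 35 g; point at its middle, 95 mm from either end; own z runs from the bowl end up the round handle (10 mm diameter, 150 mm long). Bowl end 28 (own y) x 9 (own x) x 40 mm. Starts upright, bowl end down, in one of the holder's cells (None if absent)
- spoon3_mid (a point): wooden spoon, loose, 190 mm long, 35 g; point at its middle, 95 mm from either end; own z runs from the bowl end up the round handle (10 mm diameter, 150 mm long). Bowl end 28 (own y) x 9 (own x) x 40 mm. Starts upright, bowl end down, in one of the holder's cells (None if absent)
- spatula_grip (a point): wooden spatula lying on the counter, 260 mm long; point on its handle (bystander)
- jar: amber glass jar with brass cap, 64 mm diameter, 100 mm tall; origin: centre of its underside (bystander)
- saltpot: dark steel salt pot, 48 mm diameter, 75 mm tall; origin: centre of its underside (bystander)

How it is judged:
At the end, for the whole second after the job is handed in: Exactly five tubs within 75 mm of bowl_mid, the others in the caddy; one spoon in each mug (bowl end down, its middle within 40 mm of the mug's axis), any other in the holder; lid below 0.08 rad; bowl and mugs on the tray, tilted under 0.1 rad; all at rest (distance between any of tub1_mid, tub2_mid, tub3_mid and bowl_mid below 0.075 m and distance between any of tub1_mid, tub2_mid, tub4_mid and bowl_mid below 0.075 m and distance between any of tub1_mid, tub2_mid, tub5_mid and bowl_mid below 0.075 m and distance between any of tub1_mid, tub2_mid, tub6_mid and bowl_mid below 0.075 m and distance between any of tub1_mid, tub2_mid, tub7_mid and bowl_mid below 0.075 m and distance between any of tub1_mid, tub3_mid, tub4_mid and bowl_mid below 0.075 m and distance between any of tub1_mid, tub3_mid, tub5_mid and bowl_mid below 0.075 m and distance between any of tub1_mid, tub3_mid, tub6_mid and bowl_mid below 0.075 m and distance between any of tub1_mid, tub3_mid, tub7_mid and bowl_mid below 0.075 m and distance between any of tub1_mid, tub4_mid, tub5_mid and bowl_mid below 0.075 m and distance between any of tub1_mid, tub4_mid, tub6_mid and bowl_mid below 0.075 m and distance between any of tub1_mid, tub4_mid, tub7_mid and bowl_mid below 0.075 m and distance between any of tub1_mid, tub5_mid, tub6_mid and bowl_mid below 0.075 m and distance between any of tub1_mid, tub5_mid, tub7_mid and bowl_mid below 0.075 m and distance between any of tub1_mid, tub6_mid, tub7_mid and bowl_mid below 0.075 m and distance between any of tub2_mid, tub3_mid, tub4_mid and bowl_mid below 0.075 m and distance between any of tub2_mid, tub3_mid, tub5_mid and bowl_mid below 0.075 m and distance between any of tub2_mid, tub3_mid, tub6_mid and bowl_mid below 0.075 m and distance between any of tub2_mid, tub3_mid, tub7_mid and bowl_mid below 0.075 m and distance between any of tub2_mid, tub4_mid, tub5_mid and bowl_mid below 0.075 m and distance between any of tub2_mid, tub4_mid, tub6_mid and bowl_mid below 0.075 m and distance between any of tub2_mid, tub4_mid, tub7_mid and bowl_mid below 0.075 m and distance between any of tub2_mid, tub5_mid, tub6_mid and bowl_mid below 0.075 m and distance between any of tub2_mid, tub5_mid, tub7_mid and bowl_mid below 0.075 m and distance between any of tub2_mid, tub6_mid, tub7_mid and bowl_mid below 0.075 m and distance between any of tub3_mid, tub4_mid, tub5_mid and bowl_mid below 0.075 m and distance between any of tub3_mid, tub4_mid, tub6_mid and bowl_mid below 0.075 m and distance between any of tub3_mid, tub4_mid, tub7_mid and bowl_mid below 0.075 m and distance between any of tub3_mid, tub5_mid, tub6_mid and bowl_mid below 0.075 m and distance between any of tub3_mid, tub5_mid, tub7_mid and bowl_mid below 0.075 m and distance between any of tub3_mid, tub6_mid, tub7_mid and bowl_mid below 0.075 m and distance between any of tub4_mid, tub5_mid, tub6_mid and bowl_mid below 0.075 m and distance between any of tub4_mid, tub5_mid, tub7_mid and bowl_mid below 0.075 m and distance between any of tub4_mid, tub6_mid, tub7_mid and bowl_mid below 0.075 m and distance between any of tub5_mid, tub6_mid, tub7_mid and bowl_mid below 0.075 m and ((distance between each of tub1_mid, tub2_mid and bowl_mid above 0.075 m or distance between each of tub1_mid, tub3_mid and bowl_mid above 0.075 m or distance between each of tub1_mid, tub4_mid and bowl_mid above 0.075 m or distance between each of tub1_mid, tub5_mid and bowl_mid above 0.075 m or distance between each of tub1_mid, tub6_mid and bowl_mid above 0.075 m or distance between each of tub1_mid, tub7_mid and bowl_mid above 0.075 m or distance between each of tub2_mid, tub3_mid and bowl_mid above 0.075 m or distance between each of tub2_mid, tub4_mid and bowl_mid above 0.075 m or distance between each of tub2_mid, tub5_mid and bowl_mid above 0.075 m or distance between each of tub2_mid, tub6_mid and bowl_mid above 0.075 m or distance between each of tub2_mid, tub7_mid and bowl_mid above 0.075 m or distance between each of tub3_mid, tub4_mid and bowl_mid above 0.075 m or distance between each of tub3_mid, tub5_mid and bowl_mid above 0.075 m or distance between each of tub3_mid, tub6_mid and bowl_mid above 0.075 m or distance between each of tub3_mid, tub7_mid and bowl_mid above 0.075 m or distance between each of tub4_mid, tub5_mid and bowl_mid above 0.075 m or distance between each of tub4_mid, tub6_mid and bowl_mid above 0.075 m or distance between each of tub4_mid, tub7_mid and bowl_mid above 0.075 m or distance between each of tub5_mid, tub6_mid and bowl_mid above 0.075 m or distance between each of tub5_mid, tub7_mid and bowl_mid above 0.075 m) or distance between each of tub6_mid, tub7_mid and bowl_mid above 0.075 m) and (distance between tub1_mid and bowl_mid below 0.075 m or (x of tub1_mid in the frame of caddy between -0.1 and 0.1 m and y of tub1_mid in the frame of caddy between -0.11 and 0.11 m and z of tub1_mid in the frame of caddy below 0.05 m)) and (distance between tub2_mid and bowl_mid below 0.075 m or (x of tub2_mid in the frame of caddy between -0.1 and 0.1 m and y of tub2_mid in the frame of caddy between -0.11 and 0.11 m and z of tub2_mid in the frame of caddy below 0.05 m)) and (distance between tub3_mid and bowl_mid below 0.075 m or (x of tub3_mid in the frame of caddy between -0.1 and 0.1 m and y of tub3_mid in the frame of caddy between -0.11 and 0.11 m and z of tub3_mid in the frame of caddy below 0.05 m)) and (distance between tub4_mid and bowl_mid below 0.075 m or (x of tub4_mid in the frame of caddy between -0.1 and 0.1 m and y of tub4_mid in the frame of caddy between -0.11 and 0.11 m and z of tub4_mid in the frame of caddy below 0.05 m)) and (distance between tub5_mid and bowl_mid below 0.075 m or (x of tub5_mid in the frame of caddy between -0.1 and 0.1 m and y of tub5_mid in the frame of caddy between -0.11 and 0.11 m and z of tub5_mid in the frame of caddy below 0.05 m)) and (distance between tub6_mid and bowl_mid below 0.075 m or (x of tub6_mid in the frame of caddy between -0.1 and 0.1 m and y of tub6_mid in the frame of caddy between -0.11 and 0.11 m and z of tub6_mid in the frame of caddy below 0.05 m)) and (distance between tub7_mid and bowl_mid below 0.075 m or (x of tub7_mid in the frame of caddy between -0.1 and 0.1 m and y of tub7_mid in the frame of caddy between -0.11 and 0.11 m and z of tub7_mid in the frame of caddy below 0.05 m)) and ((angle between spoon1_mid's own z axis and vertical below 0.9 rad and horizontal distance between spoon1_mid and mug1_mid below 0.04 m) or (angle between spoon2_mid's own z axis and vertical below 0.9 rad and horizontal distance between spoon2_mid and mug1_mid below 0.04 m) or (angle between spoon3_mid's own z axis and vertical below 0.9 rad and horizontal distance between spoon3_mid and mug1_mid below 0.04 m)) and (((angle between spoon1_mid's own z axis and vertical above 0.9 rad or horizontal distance between spoon1_mid and mug1_mid above 0.04 m) and (angle between spoon2_mid's own z axis and vertical above 0.9 rad or horizontal distance between spoon2_mid and mug1_mid above 0.04 m)) or ((angle between spoon1_mid's own z axis and vertical above 0.9 rad or horizontal distance between spoon1_mid and mug1_mid above 0.04 m) and (angle between spoon3_mid's own z axis and vertical above 0.9 rad or horizontal distance between spoon3_mid and mug1_mid above 0.04 m)) or ((angle between spoon2_mid's own z axis and vertical above 0.9 rad or horizontal distance between spoon2_mid and mug1_mid above 0.04 m) and (angle between spoon3_mid's own z axis and vertical above 0.9 rad or horizontal distance between spoon3_mid and mug1_mid above 0.04 m))) and ((angle between spoon1_mid's own z axis and vertical below 0.9 rad and horizontal distance between spoon1_mid and mug2_mid below 0.04 m) or (angle between spoon2_mid's own z axis and vertical below 0.9 rad and horizontal distance between spoon2_mid and mug2_mid below 0.04 m) or (angle between spoon3_mid's own z axis and vertical below 0.9 rad and horizontal distance between spoon3_mid and mug2_mid below 0.04 m)) and (((angle between spoon1_mid's own z axis and vertical above 0.9 rad or horizontal distance between spoon1_mid and mug2_mid above 0.04 m) and (angle between spoon2_mid's own z axis and vertical above 0.9 rad or horizontal distance between spoon2_mid and mug2_mid above 0.04 m)) or ((angle between spoon1_mid's own z axis and vertical above 0.9 rad or horizontal distance between spoon1_mid and mug2_mid above 0.04 m) and (angle between spoon3_mid's own z axis and vertical above 0.9 rad or horizontal distance between spoon3_mid and mug2_mid above 0.04 m)) or ((angle between spoon2_mid's own z axis and vertical above 0.9 rad or horizontal distance between spoon2_mid and mug2_mid above 0.04 m) and (angle between spoon3_mid's own z axis and vertical above 0.9 rad or horizontal distance between spoon3_mid and mug2_mid above 0.04 m))) and ((angle between spoon1_mid's own z axis and vertical below 0.9 rad and horizontal distance between spoon1_mid and mug1_mid below 0.04 m) or (angle between spoon1_mid's own z axis and vertical below 0.9 rad and horizontal distance between spoon1_mid and mug2_mid below 0.04 m) or (x of spoon1_mid in the frame of holder between -0.03 and 0.03 m and y of spoon1_mid in the frame of holder between -0.075 and 0.075 m and z of spoon1_mid in the frame of holder below 0.125 m)) and ((angle between spoon2_mid's own z axis and vertical below 0.9 rad and horizontal distance between spoon2_mid and mug1_mid below 0.04 m) or (angle between spoon2_mid's own z axis and vertical below 0.9 rad and horizontal distance between spoon2_mid and mug2_mid below 0.04 m) or (x of spoon2_mid in the frame of holder between -0.03 and 0.03 m and y of spoon2_mid in the frame of holder between -0.075 and 0.075 m and z of spoon2_mid in the frame of holder below 0.125 m)) and ((angle between spoon3_mid's own z axis and vertical below 0.9 rad and horizontal distance between spoon3_mid and mug1_mid below 0.04 m) or (angle between spoon3_mid's own z axis and vertical below 0.9 rad and horizontal distance between spoon3_mid and mug2_mid below 0.04 m) or (x of spoon3_mid in the frame of holder between -0.03 and 0.03 m and y of spoon3_mid in the frame of holder between -0.075 and 0.075 m and z of spoon3_mid in the frame of holder below 0.125 m)) and value of joint lid below 0.08 rad and angle between each of bowl_mid, mug1_mid, mug2_mid's own z axis and vertical below 0.1 rad and x of bowl_mid in the frame of tray between -0.12 and 0.12 m and y of bowl_mid in the frame of tray between -0.17 and 0.17 m and z of bowl_mid in the frame of tray below 0.045 m and x of mug1_mid in the frame of tray between -0.12 and 0.12 m and y of mug1_mid in the frame of tray between -0.17 and 0.17 m and z of each of mug1_mid, mug2_mid in the frame of tray below 0.06 m and linear speed of each of mug1, mug2, bowl, tub1, tub2, tub3, tub4, tub5, tub6, tub7, spoon1, spoon2, spoon3 below 0.02 m/s and x of mug2_mid in the frame of tray between -0.12 and 0.12 m and y of mug2_mid in the frame of tray between -0.17 and 0.17 m); the robot touches nothing.
It fails at once if the spatula is shoved more than 40 mm (distance of spatula_grip from where it was at the start of the episode above 0.04 m).
It fails at once if the jar is shoved more than 40 mm (distance of jar from where it was at the start of the episode above 0.04 m).
It fails at once if the salt pot is shoved more than 40 mm (distance of saltpot from where it was at the start of the episode above 0.04 m).
Of tub6, tub7 only 1 to 2 are there at a start; the rules pass over those that are not, and their reading is None.
Of spoon1, spoon2, spoon3 only 2 to 3 are there at a start; the rules pass over those that are not, and their reading is None.
At some moment in a run one of tub1, tub2, tub3, tub4, tub5, mug1, mug2 may be knocked a few centimetres aside while the robot is not near it.
It also fails if it takes over 200 s, if anything falls off the work surface, if the arm or the gripper's body presses on something with over 40 N, if the wrist force passes 120 N, or if a joint passes its speed limit or range.

## Working session

There is one attempt and no reset: what is moved stays moved. The work goes in short steps, Python scripts to look and compute and a tool call to move; the robot and the scene stay as the last step left them, time stands still between calls to the robot, and variables do not carry over. Pictures are saved under pics/ and viewed, at most 14 in all, crops included, and the job is handed in when it is done.

Besides the shell and the picture viewer there is one more tool, called in YAML: its name, and indented under it one key for each argument. drive_tool: Moves the arm, as the interface text tells. Its arguments: {"type":"object","properties":{"deltas":{"type":"array","items":{"type":"array"}},"force":{"type":"number"}},"required":["deltas"]}

```bash
mkdir -p pics; ls; cat > h.py <<'E'
import numpy as np, cv2
from cell import manip, vision, job_done
def cam(n):
    p=vision.camera_params(n); K=np.array([[p['fx'],0,p['cx']],[0,p['fy'],p['cy']],[0,0,1.]])
    return K,np.array(p['distortion'],float),np.array(p['R']),np.array(p['t'])
def ray(n,uv,C=None):
    K,d,R,t=C or cam(n)
    q=cv2.undistortPoints(np.array([[uv]],float),K,d)[0,0]
    return -R.T@t, R.T@np.array([q[0],q[1],1.])
def onz(n,uv,z,C=None):
    o,v=ray(n,uv,C); return o+v*(z-o[2])/v[2]
def proj(n,X,C=None):
    K,d,R,t=C or cam(n)
    return cv2.projectPoints(np.array(X,float).reshape(-1,1,3),cv2.Rodrigues(R)[0],t,K,d)[0][:,0]
def blobs(mask,amin=40):
    n,l,s,c=cv2.connectedComponentsWithStats(mask.astype(np.uint8))
    return [(c[i].round(1).tolist(),int(s[i,4]),s[i,:4].tolist()) for i in range(1,n) if s[i,4]>=amin]
E
python3 - <<'E'
from h import *
for n in ('top','side','wrist'):
    cv2.imwrite(f'pics/{n}0.png',vision.read_camera(n))
    K,d,R,t=cam(n); print(n,(-R.T@t).round(3),R[2].round(2),K[0,0])
s=manip.observe(); print(s)
E
```

```text
pics
top [3.480e-01 1.000e-03 1.472e+00] [ 0.17  0.   -0.99] 450.7584735581456
side [0.519 0.716 0.829] [ 0.03 -0.71 -0.71] 381.3049230781316
wrist [ 0.196 -0.491  0.374] [-0.26 -0.07 -0.96] 308.76112301596953
{'clock': 0.15, 'joint_pos': array([-1.46397182e+00,  3.42583976e-01,  1.52478818e+00,  5.43769988e-06,
        1.27540223e+00, -1.45991798e-01]), 'qvel': array([ 0.00132285,  0.00014471, -0.00148213,  0.00017631,  0.0009804 ,
        0.00036262]), 'joint_efforts': array([ 9.33993069e-04, -4.33908105e+01, -2.46147001e+01, -2.23023467e-04,
        5.74250254e-03, -5.92783422e-06]), 'ee_pos': array([ 0.13131454, -0.50800633,  0.23077784]), 'orientation': array([-3.14042424e+00, -1.77057182e-04,  2.52814618e-01]), 'force': array([-1.23996033,  0.3062008 , -0.72643809]), 'moment': array([ 0.00038688,  0.10417308, -0.02854779]), 'finger_force': 0.0, 'finger_gap': 0.08532248129507278}
```

View pics/top0.png

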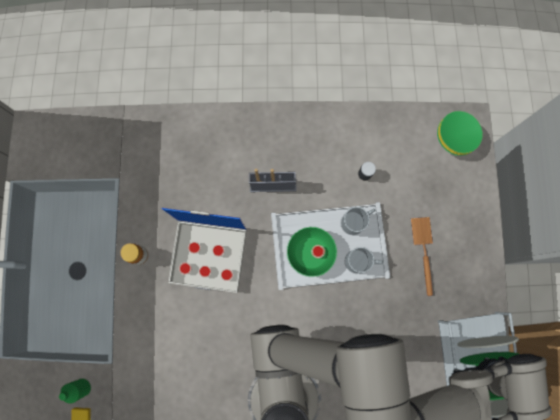

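View pics/side0.png

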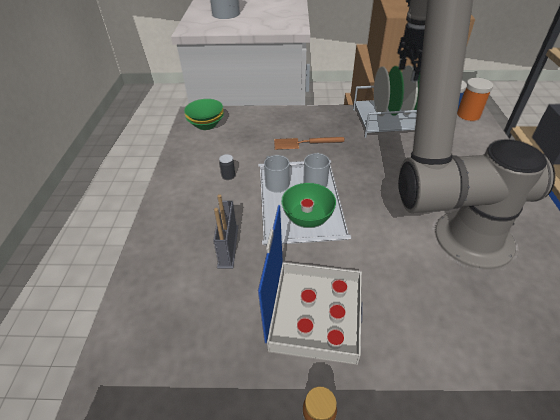

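The top view shows five red tubs in the caddy (185-227, 248-275), one in the bowl at (318,252), mugs at (355,220) and (360,261), and the holder at (272,181). The lid stands about upright. The side view agrees, with spoons near (220,215).

```bash
cat > m.py <<'E'
from h import *
t=vision.read_camera('top'); s=vision.read_camera('side')
def red(im):
    h=cv2.cvtColor(im,cv2.COLOR_BGR2HSV); return ((h[...,0]<8)|(h[...,0]>172))&(h[...,1]>150)&(h[...,2]>60)
Ct,Cs=cam('top'),cam('side')
for n,im,C in(('top',t,Ct),('side',s,Cs)):
    for c,a,b in blobs(red(im),25): print(n,c,a,b,onz(n,c,.028,C).round(4), onz(n,c,.034,C).round(4))
def tri(a,b):
    o1,v1=ray('top',a,Ct);o2,v2=ray('side',b,Cs)
    A=np.array([v1,-v2]).T; k=np.linalg.lstsq(A,o2-o1,rcond=None)[0]; p,q=o1+k[0]*v1,o2+k[1]*v2
    return ((p+q)/2).round(4),np.linalg.norm(p-q).round(4)
E
cat > m1.py <<'E'
from m import *
h=cv2.cvtColor(t,cv2.COLOR_BGR2HSV)
for nm,mk in (('blue',(abs(h[...,0].astype(int)-112)<10)&(h[...,1]>150)),('green',(abs(h[...,0].astype(int)-66)<15)&(h[...,1]>120))):
    n,l,st,cc=cv2.connectedComponentsWithStats(mk.astype(np.uint8))
    for i in range(1,n):
        if st[i,4]>150: 
            cn=cv2.findContours((l==i).astype(np.uint8),0,1)[0][0]; print(nm,cc[i],st[i],cv2.minAreaRect(cn),cv2.minEnclosingCircle(cn))
a=cv2.resize(t[160:300,160:300],(560,560),interpolation=cv2.INTER_CUBIC)
cv2.imwrite('pics/ct.png',cv2.resize(t[160:300,160:400],(800,467),interpolation=cv2.INTER_CUBIC))
cv2.imwrite('pics/cs.png',cv2.resize(s[140:360,200:370],(464,600),interpolation=cv2.INTER_CUBIC))
E
python3 m1.py
```

```text
top [193.9, 247.2] 66 [190, 243, 9, 9] [0.4878 0.2871 0.028 ] [0.4873 0.2859 0.034 ]
top [217.8, 250.0] 64 [214, 246, 9, 9] [0.4783 0.2092 0.028 ] [0.4777 0.2084 0.034 ]
top [317.8, 251.0] 71 [314, 247, 9, 9] [ 0.4719 -0.1123  0.028 ] [ 0.4714 -0.1118  0.034 ]
top [184.7, 267.9] 63 [181, 264, 9, 9] [0.4212 0.3158 0.028 ] [0.4209 0.3145 0.034 ]
top [204.5, 271.0] 64 [200, 267, 10, 9] [0.4111 0.2515 0.028 ] [0.4108 0.2504 0.034 ]
top [226.1, 274.3] 64 [222, 270, 9, 9] [0.4002 0.1818 0.028 ] [0.4    0.1811 0.034 ]
side [307.0, 202.5] 70 [302, 199, 11, 8] [ 0.4725 -0.1172  0.028 ] [ 0.4728 -0.1109  0.034 ]
side [339.3, 285.8] 129 [333, 280, 14, 12] [0.4011 0.1799 0.028 ] [0.402 0.184 0.034]
side [308.2, 295.5] 138 [302, 290, 14, 12] [0.4787 0.2082 0.028 ] [0.479 0.212 0.034]
side [337.1, 311.1] 153 [330, 305, 15, 13] [0.4123 0.2501 0.028 ] [0.4131 0.2536 0.034 ]
side [304.8, 325.0] 163 [298, 319, 15, 13] [0.4888 0.2863 0.028 ] [0.489  0.2895 0.034 ]
side [335.3, 337.0] 184 [328, 330, 16, 15] [0.4216 0.3148 0.028 ] [0.4224 0.3178 0.034 ]
blue [205.94318182 218.45616883] [164 209  80  19 616] ((203.49163818359375, 218.06410217285156), (80.66453552246094, 9.053742408752441), 7.431407928466797) ((203.5, 218.0), 40.51244354248047)
green [460.86134137 131.77091183] [ 441  112   41   41 1327] ((461.0, 132.0), (40.0, 40.0), 90.0) ((460.7786865234375, 131.7786865234375), 21.71131134033203)
green [310.91980559 251.26306197] [ 288  228   48   48 1646] ((311.5, 251.5), (47.0, 47.0), 90.0) ((311.5679626464844, 251.2378692626953), 24.199726104736328)
green [485.1746988 357.4186747] [461 353  56  14 332] ((488.6351318359375, 358.3108215332031), (11.343530654907227, 55.40245819091797), 80.53767395019531) ((488.5, 357.5), 27.72193145751953)
green [ 74.46028513 390.6496945 ] [ 59 379  31  24 491] ((74.10001373291016, 390.70001220703125), (18.335756301879883, 31.752164840698242), 63.43495178222656) ((74.0, 390.5), 15.976645469665527)
```

View pics/ct.png

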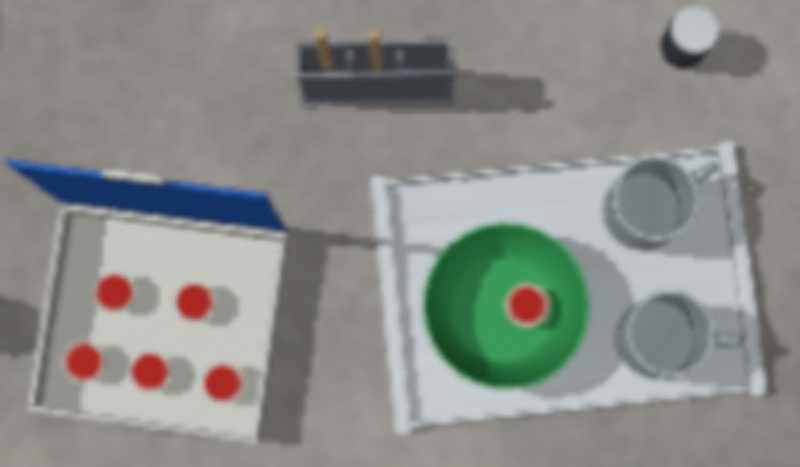

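View pics/cs.png

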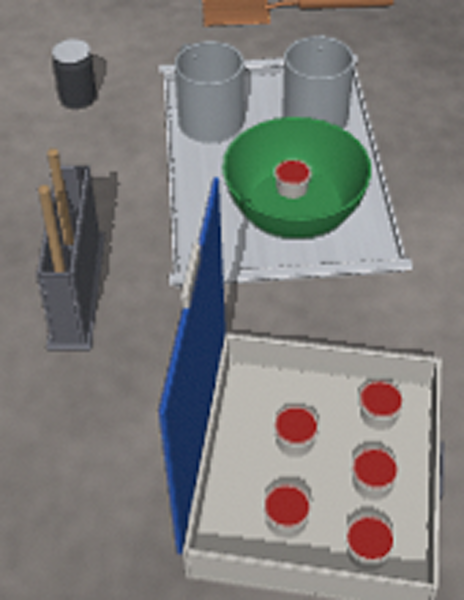

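Close up, the holder shows two spoons, with tops at top-crop (320,33) and (374,33) in the left and middle cells. The bowl holds one tub at crop (527,305), so four more are needed and one stays. There is no third spoon. Mug rims are around crop (655,200) and (668,333).

```bash
cat > m2.py <<'E'
from m import *
T=lambda x,y:(160+x/3.333,160+y/3.336)
S=lambda x,y:(200+x/2.729,140+y/2.727)
w=lambda p,z:onz('top',T(*p),z,Ct)[:2].round(3)
print('caddy',[w(p,.045) for p in((30,408),(258,440),(285,235),(62,210))], 'mean',np.mean([w(p,.045) for p in((30,408),(258,440),(285,235),(62,210))],0))
print('caddy side',[onz('side',S(*p),.045,Cs)[:2].round(3) for p in((440,358),(228,335),(187,555),(432,588))])
print('lid top R corner',tri(T(268,193),S(216,180)),'L',tri(T(8,160),S(162,412)))
print('bowl',onz('top',(311.5,251.2),.063,Ct).round(3))
print('mug',w((655,200),.093),w((668,333),.093),'side',onz('side',S(210,62),.093,Cs).round(3),onz('side',S(320,57),.093,Cs).round(3))
print('spoon tops',tri(T(320,33),S(45,190)),tri(T(374,33),S(53,153)))
print('holder',[w(p,.11) for p in((298,43),(450,40),(303,75),(453,71))])
print('tray',[w(p,.018) for p in((373,180),(735,145),(765,393),(400,430))])
print('spat/jar/salt',w((693,25),.075))
E
python3 m2.py
```

```text
top [193.9, 247.2] 66 [190, 243, 9, 9] [0.4878 0.2871 0.028 ] [0.4873 0.2859 0.034 ]
top [217.8, 250.0] 64 [214, 246, 9, 9] [0.4783 0.2092 0.028 ] [0.4777 0.2084 0.034 ]
top [317.9, 251.0] 70 [314, 247, 9, 9] [ 0.4719 -0.1126  0.028 ] [ 0.4714 -0.1121  0.034 ]
top [184.8, 268.0] 64 [181, 264, 9, 9] [0.4209 0.3155 0.028 ] [0.4206 0.3142 0.034 ]
top [204.5, 271.0] 64 [200, 267, 10, 9] [0.4111 0.2515 0.028 ] [0.4108 0.2504 0.034 ]
top [226.1, 274.3] 64 [222, 270, 9, 9] [0.4002 0.1818 0.028 ] [0.4    0.1811 0.034 ]
side [307.0, 202.5] 70 [302, 199, 11, 8] [ 0.4725 -0.1172  0.028 ] [ 0.4728 -0.1109  0.034 ]
side [339.3, 285.8] 130 [333, 280, 14, 12] [0.4011 0.1799 0.028 ] [0.402 0.184 0.034]
side [308.2, 295.4] 137 [302, 290, 14, 12] [0.4787 0.208  0.028 ] [0.479  0.2118 0.034 ]
side [337.1, 311.1] 153 [330, 305, 15, 13] [0.4123 0.2501 0.028 ] [0.4131 0.2536 0.034 ]
side [304.8, 325.0] 163 [298, 319, 15, 13] [0.4888 0.2863 0.028 ] [0.489  0.2895 0.034 ]
side [335.3, 337.0] 184 [328, 330, 16, 15] [0.4216 0.3148 0.028 ] [0.4224 0.3178 0.034 ]
caddy [array([0.375, 0.362]), array([0.344, 0.144]), array([0.539, 0.119]), array([0.565, 0.335])] mean [0.45575 0.24   ]
caddy side [array([0.345, 0.148]), array([0.54 , 0.123]), array([0.569, 0.34 ]), array([0.379, 0.365])]
lid top R corner (array([0.547 , 0.1166, 0.2421]), np.float64(0.0012)) L (array([0.5773, 0.3363, 0.2433]), np.float64(0.001))
bowl [ 0.469 -0.09   0.063]
mug [ 0.561 -0.23 ] [ 0.438 -0.238] side [ 0.565 -0.229  0.093] [ 0.439 -0.237  0.093]
spoon tops (array([0.6982, 0.0764, 0.1903]), np.float64(0.0002)) (array([0.6976, 0.0288, 0.1903]), np.float64(0.0002))
holder [array([0.711, 0.102]), array([ 0.712, -0.041]), array([0.68 , 0.097]), array([ 0.682, -0.043])]
tray [array([0.596, 0.034]), array([ 0.627, -0.325]), array([ 0.383, -0.343]), array([0.353, 0.01 ])]
spat/jar/salt [ 0.735 -0.277]
```

drive_tool:
  deltas:
    - [[0.05,0.03,0.02],10,0.3]
    - [[0.1,0.06,0.05],20,0.3]
    - [[0.15,0.09,0.07],30,0.3]
    - [[0.2,0.12,0.07],40,0.3]
    - [[0.25,0.16,0.07],50,0.3]
  force: 25

```text
clock: 0.98
ee_pos: [0.3817, -0.3483, 0.3016]
orientation: [3.14, 0.001, 1.131]
force: [0.5, -1.2, -0.4]
finger_gap: 0.0555
finger_force: 0.0
```

drive_tool:
  deltas:
    - [[0.04,0.047,0],9,0.3]
    - [[0.08,0.094,0],18,0.3]
    - [[0.12,0.141,0],25.5,0.3]
    - [[0.16,0.188,0],25.5,0.3]
    - [[0.2,0.235,0],25.5,0.3]

```text
clock: 1.6
ee_pos: [0.5812, -0.1126, 0.3014]
orientation: [3.141, 0.0, 1.571]
force: [0.6, -0.7, 0.6]
finger_gap: 0.0552
finger_force: 0.0
```

drive_tool:
  deltas:
    - [[0.04,0.047,0],0,0.3]
    - [[0.08,0.094,0],0,0.3]
    - [[0.116,0.142,0],0,0.3]
    - [[0.116,0.142,-0.03],0,0.3]
    - [[0.116,0.142,-0.06],0,0.3]

```text
clock: 2.22
ee_pos: [0.6965, 0.0289, 0.2399]
orientation: [-3.142, 0.0, 1.572]
force: [0.0, -1.2, -0.8]
finger_gap: 0.0559
finger_force: 0.0
```

```bash
python3 - <<'E'
from h import *
s=manip.observe();print(s['ee_pos'],s['orientation'],s['force'])
C=cam('wrist');im=vision.read_camera('wrist');cv2.imwrite('pics/w1.png',im)
print(proj('wrist',[s['ee_pos'],[.6976,.0288,.19],[.6982,.0764,.19]],C).round(0))
E
```

```text
[0.69651136 0.02887261 0.23987114] [-3.14152148e+00  1.03893406e-04  1.57226915e+00] [ 0.00949868 -1.20628711 -0.7619925 ]
[[283. 260.]
 [285. 228.]
 [286. 155.]]
```

View pics/w1.png

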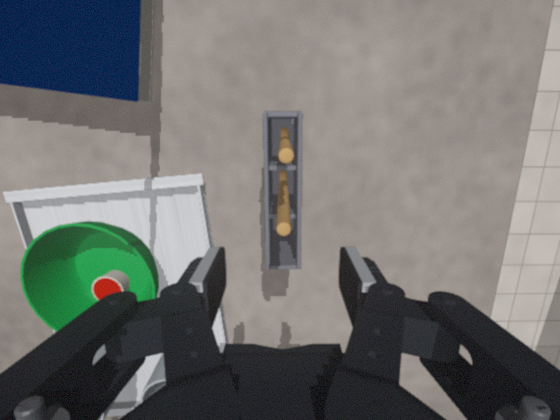

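The wrist view shows both spoon tops at (285,228) and (286,155), as predicted, with the middle-cell spoon centred between the fingers. I'll lower and grip it.

drive_tool:
  deltas:
    - [[0,0,-0.05],0,0.3]
    - [[0,0,-0.098],0,0.3]
    - [[0,0,-0.098],0,-1]
    - [[0,0,-0.098],0,-1]
    - [[0,0,-0.098],0,-1]
  force: 30

```text
clock: 2.9
ee_pos: [0.6976, 0.0276, 0.1467]
orientation: [3.136, 0.0, 1.57]
force: [-0.7, -0.8, 3.8]
finger_gap: 0.0092
finger_force: 29.5
```

drive_tool:
  deltas:
    - [[0,0,0],0,-1]
    - [[0,0,0.04],0,-1]
    - [[0,0,0.08],0,-1]
    - [[0,0,0.12],0,-1]
    - [[0,0,0.15],0,-1]

```text
clock: 3.52
ee_pos: [0.6964, 0.0277, 0.2969]
orientation: [3.138, 0.0, 1.571]
force: [0.4, -0.6, 0.1]
finger_gap: 0.0093
finger_force: 29.4
```

drive_tool:
  deltas:
    - [[-0.027,-0.052,0],0,-1]
    - [[-0.054,-0.104,0],0,-1]
    - [[-0.081,-0.155,0],0,-1]
    - [[-0.108,-0.207,0],0,-1]
    - [[-0.134,-0.258,0],0,-1]

```text
clock: 4.15
ee_pos: [0.5611, -0.2319, 0.2947]
orientation: [3.14, 0.001, 1.571]
force: [0.1, -0.3, -0.5]
finger_gap: 0.0089
finger_force: 29.5
```

```bash
python3 - <<'E'
from h import *
s=vision.read_camera('side');t=vision.read_camera('top')
a=cv2.resize(s[60:240,180:380],(400,360)); b=cv2.resize(t[190:310,280:400],(360,360))
cv2.imwrite('pics/p2.png',np.hstack([a,b]))
print(manip.observe()['ee_pos'])
E
```

```text
[ 0.55966624 -0.23540226  0.2945962 ]
```

View pics/p2.png

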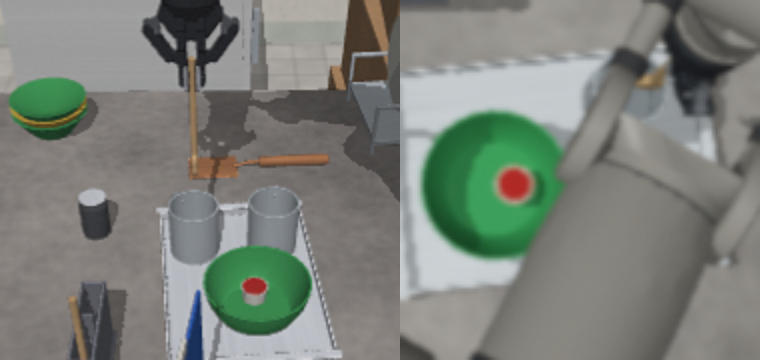

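The side view shows the spoon hanging with its bowl end at crop (194,168). In the top view part of it is visible near crop (650,78). I'll locate the bowl tip.

```bash
python3 - <<'E'
from h import *
Ct,Cs=cam('top'),cam('side')
t=vision.read_camera('top')
h=cv2.cvtColor(t,cv2.COLOR_BGR2HSV)
m=(h[...,0]>8)&(h[...,0]<25)&(h[...,1]>80)&(h[...,2]>60); m[:190]=0;m[300:]=0;m[:,:330]=0;m[:,400:]=0
print(blobs(m,5))
def tri(a,b):
    o1,v1=ray('top',a,Ct);o2,v2=ray('side',b,Cs)
    k=np.linalg.lstsq(np.array([v1,-v2]).T,o2-o1,rcond=None)[0]; p,q=o1+k[0]*v1,o2+k[1]*v2
    return ((p+q)/2).round(4),np.linalg.norm(p-q).round(4)
s=manip.observe();print(s['ee_pos'])
g=s['ee_pos']+[0,0,.019]
for sy in range(132,150,4): print(sy,onz('side',(277,sy),.155,Cs).round(3))
print('handle at grasp',proj('side',[g],Cs))
for c,a,b in blobs(m,5): print(onz('top',c,.17,Ct).round(3),onz('top',(b[0],b[1]+b[3]/2),.16,Ct).round(3))
E
```

```text
[([362.7, 215.6], 29, [358, 213, 9, 5])]
[ 0.56094622 -0.23294219  0.29455415]
132 [ 0.565 -0.306  0.155]
136 [ 0.564 -0.283  0.155]
140 [ 0.564 -0.262  0.155]
144 [ 0.563 -0.241  0.155]
148 [ 0.563 -0.22   0.155]
handle at grasp [[276.22612035  97.50237314]]
[ 0.562 -0.236  0.17 ] [ 0.564 -0.224  0.16 ]
```

drive_tool:
  deltas:
    - [[0.001,0,-0.045],0,-1]
    - [[0.001,0,-0.09],0,-1]
    - [[0.001,0,-0.125],0,-1]
    - [[0.001,0,-0.14],0,-1]
    - [[0.001,0,-0.14],0,-1]

```text
clock: 4.92
ee_pos: [0.5635, -0.2296, 0.1533]
orientation: [-3.141, -0.0, 1.571]
force: [0.3, -0.8, -0.3]
finger_gap: 0.0088
finger_force: 29.5
```

drive_tool:
  deltas:
    - [[0,0,0],0,0]
    - [[0,0,0],0,0.2]
    - [[0,0,0.04],0,0.3]
    - [[0,0,0.09],0,0.3]
    - [[0,0,0.14],0,0.3]

```text
clock: 5.55
ee_pos: [0.5631, -0.2303, 0.2959]
orientation: [3.14, 0.001, 1.57]
force: [0.9, -0.8, -0.2]
finger_gap: 0.0553
finger_force: 0.0
```

drive_tool:
  deltas:
    - [[0.02,0.06,0],0,0.3]
    - [[0.05,0.12,0],0,0.3]
    - [[0.08,0.18,0],0,0.3]
    - [[0.11,0.24,0],0,0.3]
    - [[0.135,0.3,0],0,0.3]

```text
clock: 6.18
ee_pos: [0.6922, 0.0559, 0.2945]
orientation: [3.139, 0.0, 1.57]
force: [0.8, -0.9, 0.9]
finger_gap: 0.0553
finger_force: 0.0
```

```bash
python3 - <<'E'
from h import *
print(manip.observe()['ee_pos'])
s=vision.read_camera('side');t=vision.read_camera('top')
a=cv2.resize(s[60:240,180:380],(400,360)); b=cv2.resize(t[160:310,250:400],(360,360))
cv2.imwrite('pics/p3.png',np.hstack([a,b]))
E
```

```text
[0.69221765 0.05586738 0.29452693]
```

View pics/p3.png

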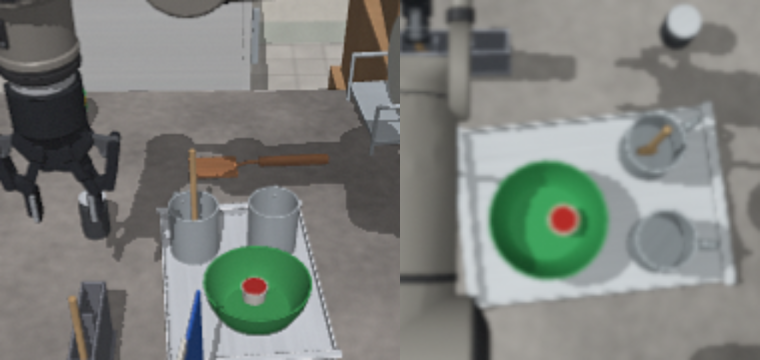

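Spoon 1 stands in the far mug (side crop (193,200), handle up). The second spoon is unchanged in its cell.

drive_tool:
  deltas:
    - [[0,0.007,0],0,0.3]
    - [[0,0.007,-0.05],0,0.3]
    - [[0,0.007,-0.1],0,0.3]
    - [[0,0.007,-0.147],0,0.3]
    - [[0,0.007,-0.147],0,-1]

```text
clock: 6.9
ee_pos: [0.689, 0.0597, 0.1431]
orientation: [-3.134, 0.0, 1.569]
force: [0.1, 0.0, 0.6]
finger_gap: 0.0387
finger_force: 0.0
```

drive_tool:
  deltas:
    - [[0,0,0],0,-1]
    - [[0,0,0],0,-1]
    - [[0,0,0.05],0,-1]
    - [[0,0,0.1],0,-1]
    - [[0,0,0.15],0,-1]

```text
clock: 7.52
ee_pos: [0.6915, 0.0611, 0.3004]
orientation: [3.138, 0.0, 1.57]
force: [0.8, -0.4, 0.3]
finger_gap: -0.0003
finger_force: 0.0
```

```bash
cat > sp.py <<'E'
from h import *
print(manip.observe()['ee_pos'])
for n in('top','side'):
    C=cam(n); im=vision.read_camera(n);h=cv2.cvtColor(im,cv2.COLOR_BGR2HSV)
    m=(h[...,0]>8)&(h[...,0]<25)&(h[...,1]>80)&(h[...,2]>60); print(n,blobs(m,8))
E
python3 sp.py
```

```text
[0.69145809 0.06112476 0.30037754]
top [([257.8, 178.4], 8, [257, 177, 3, 4]), ([355.8, 219.0], 36, [350, 213, 13, 11]), ([423.2, 244.4], 752, [411, 217, 22, 79]), ([131.3, 252.8], 367, [120, 243, 23, 21]), ([539.7, 370.3], 3792, [511, 322, 49, 98]), ([510.8, 348.3], 18, [510, 345, 3, 7]), ([512.4, 364.6], 18, [511, 362, 4, 6]), ([514.1, 381.4], 11, [513, 380, 3, 4]), ([80.4, 413.3], 224, [71, 407, 20, 13])]
side [([373.1, 66.8], 1450, [344, 47, 64, 58]), ([554.3, 54.4], 121, [547, 48, 13, 18]), ([365.0, 94.1], 188, [356, 88, 18, 13]), ([529.7, 134.8], 141, [523, 127, 17, 23]), ([300.1, 143.2], 515, [274, 135, 71, 35]), ([552.9, 176.6], 355, [542, 159, 18, 41]), ([216.6, 223.5], 107, [212, 208, 10, 32]), ([319.8, 404.5], 969, [303, 386, 34, 34])]
```

drive_tool:
  deltas:
    - [[0.007,0.015,-0.03],0,0.3]
    - [[0.007,0.015,-0.06],0,0.3]
    - [[0.007,0.015,-0.06],0,0.3]
    - [[0.007,0.015,-0.06],0,0.3]

```text
clock: 8.12
ee_pos: [0.699, 0.076, 0.2384]
orientation: [3.139, 0.0, 1.57]
force: [-0.2, -0.8, -0.6]
finger_gap: 0.0557
finger_force: 0.0
```

```bash
python3 - <<'E'
from h import *
s=manip.observe();print(s['ee_pos'],s['finger_gap'])
C=cam('wrist');im=vision.read_camera('wrist');h=cv2.cvtColor(im,cv2.COLOR_BGR2HSV)
m=(h[...,0]>8)&(h[...,0]<25)&(h[...,1]>80)&(h[...,2]>60)
for c,a,b in blobs(m,20): print(c,a,b,onz('wrist',(b[0]+b[2]/2,b[1]+b[3]-7),.19,C).round(4))
print(proj('wrist',[[.6982,.0764,.19]],C))
E
```

```text
[0.69900382 0.07599545 0.23841509] 0.055674383249727656
[275.1, 207.5] 694 [264, 173, 21, 64] [0.6935 0.0747 0.19  ]
[[281.68505815 227.58372559]]
```

Spoon is in place within the finger gap.

drive_tool:
  deltas:
    - [[-0.003,0,-0.05],0,0.3]
    - [[-0.003,0,-0.095],0,0.3]
    - [[-0.003,0,-0.095],0,-1]
    - [[-0.003,0,-0.095],0,-1]
    - [[-0.003,0,-0.095],0,-1]

```text
clock: 8.8
ee_pos: [0.6972, 0.0761, 0.1449]
orientation: [3.135, 0.0, 1.57]
force: [1.0, -0.4, 4.6]
finger_gap: 0.0093
finger_force: 29.4
```

drive_tool:
  deltas:
    - [[0,0,0],0,-1]
    - [[0,0,0.05],0,-1]
    - [[0,0,0.1],0,-1]
    - [[0,0,0.15],0,-1]
    - [[0,0,0.15],0,-1]

```text
clock: 9.43
ee_pos: [0.697, 0.0762, 0.2984]
orientation: [3.129, -0.0, 1.571]
force: [-0.5, 0.4, -1.0]
finger_gap: 0.009
finger_force: 29.4
```

drive_tool:
  deltas:
    - [[-0.052,-0.024,0],0,-1]
    - [[-0.104,-0.048,0],0,-1]
    - [[-0.156,-0.072,0],0,-1]
    - [[-0.208,-0.1,0],0,-1]
    - [[-0.255,-0.14,0],0,-1]

```text
clock: 10.05
ee_pos: [0.4383, -0.064, 0.2913]
orientation: [3.141, 0.0, 1.572]
force: [0.8, -1.7, 0.1]
finger_gap: 0.0092
finger_force: 29.4
```

drive_tool:
  deltas:
    - [[0,-0.05,0],0,-1]
    - [[-0.002,-0.1,0],0,-1]
    - [[-0.004,-0.15,0],0,-1]
    - [[-0.004,-0.173,0],0,-1]
    - [[-0.004,-0.173,0],0,-1]

```text
clock: 10.68
ee_pos: [0.4359, -0.238, 0.2908]
orientation: [-3.141, -0.0, 1.568]
force: [0.0, -0.6, -0.8]
finger_gap: 0.0087
finger_force: 29.5
```

```bash
python3 sp.py; python3 - <<'E'
from h import *
s=manip.observe();g=s['ee_pos'];print(g)
for n in('top','side'): print(n,proj(n,[g+[0,0,-.137],g+[0,0,-.1],g+[0,0,.019]]).round(0).tolist(), proj(n,[[.438,-.237,.093]]).round(0))
im=vision.read_camera('side'); cv2.imwrite('pics/s4.png',cv2.resize(im[60:240,200:400],(600,540)))
E
```

```text
[ 0.4359064  -0.23803165  0.29081129]
top [([356.0, 218.8], 37, [350, 213, 13, 11]), ([422.7, 223.7], 214, [411, 217, 21, 19]), ([131.2, 252.8], 369, [120, 243, 23, 21]), ([428.5, 283.8], 139, [425, 272, 8, 24]), ([539.7, 370.3], 3791, [511, 322, 49, 98]), ([510.8, 348.3], 18, [510, 345, 3, 7]), ([512.4, 364.5], 19, [511, 362, 4, 6]), ([514.1, 381.4], 11, [513, 380, 3, 4]), ([80.4, 413.4], 243, [71, 407, 20, 13])]
side [([412.3, 38.4], 7365, [344, 0, 127, 105]), ([554.2, 54.2], 112, [547, 48, 13, 18]), ([304.9, 136.6], 678, [274, 88, 71, 82]), ([365.0, 94.1], 188, [356, 88, 18, 13]), ([462.0, 106.8], 141, [457, 90, 9, 29]), ([204.5, 119.4], 93, [185, 111, 38, 13]), ([525.5, 135.0], 281, [515, 127, 25, 23]), ([552.8, 176.5], 349, [542, 159, 18, 41]), ([319.7, 404.5], 968, [303, 387, 34, 33])]
[ 0.43614766 -0.23620595  0.29108122]
top [[364.0, 259.0], [366.0, 258.0], [374.0, 255.0]] [[360. 260.]]
side [[319.0, 145.0], [320.0, 135.0], [322.0, 98.0]] [[318. 161.]]
```

View pics/s4.png

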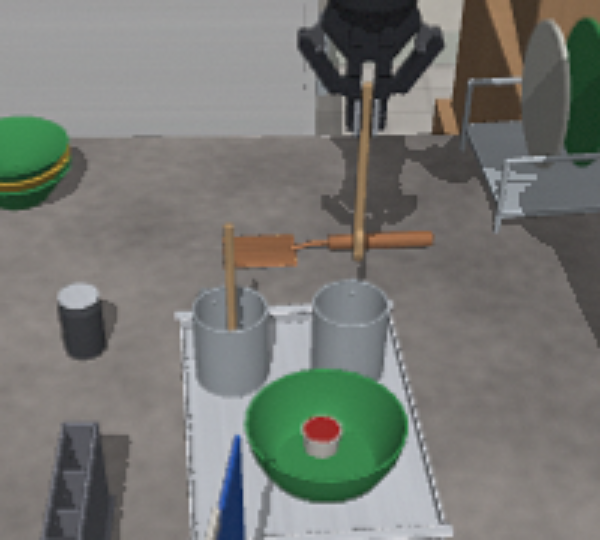

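The hanging spoon's tip at crop (360,258) is where predicted, above the near mug. I'll lower and release it.

drive_tool:
  deltas:
    - [[0.002,0.0,-0.045],0,-1]
    - [[0.002,0,-0.09],0,-1]
    - [[0.002,0,-0.122],0,-1]
    - [[0.002,0,-0.137],0,-1]
    - [[0.002,0,-0.137],0,-1]

```text
clock: 11.45
ee_pos: [0.4381, -0.2353, 0.1536]
orientation: [-3.14, -0.002, 1.572]
force: [-0.9, -0.3, -0.0]
finger_gap: 0.0095
finger_force: 29.5
```

drive_tool:
  deltas:
    - [[0,0,0],0,0]
    - [[0,0,0],0,0.2]
    - [[0,0,0.04],0,0.3]
    - [[0,0,0.09],0,0.3]
    - [[0,0,0.13],0,0.3]

```text
clock: 12.08
ee_pos: [0.4386, -0.237, 0.2871]
orientation: [3.139, 0.002, 1.571]
force: [0.6, -0.8, 0.5]
finger_gap: 0.0558
finger_force: 0.0
```

drive_tool:
  deltas:
    - [[0,0.06,0],0,0.3]
    - [[0,0.12,0],0,0.3]
    - [[0,0.18,0],0,0.3]
    - [[0,0.24,0],0,0.3]
    - [[0,0.3,0],0,0.3]

```text
clock: 12.7
ee_pos: [0.4382, 0.065, 0.2853]
orientation: [3.139, 0.0, 1.57]
force: [0.8, 0.5, 0.2]
finger_gap: 0.0556
finger_force: 0.0
```

```bash
python3 sp.py; python3 -c "import m"; python3 - <<'E'
import numpy as np
c=np.array([.4565,.2405]);a=np.radians(-7.5);x=np.array([np.cos(a),np.sin(a)]);y=np.array([-x[1],x[0]])
for p in [(.4883,.2867),(.4785,.2087),(.4214,.3153),(.4117,.2508),(.4006,.1808)]:
    d=np.array(p)-c; print(p,(d@x).round(3),(d@y).round(3))
E
```

```text
[0.43824899 0.06500718 0.28528861]
top [([356.0, 218.8], 38, [350, 213, 13, 11]), ([423.3, 244.9], 754, [411, 217, 22, 79]), ([131.2, 252.8], 369, [120, 243, 23, 21]), ([359.7, 259.3], 18, [354, 257, 13, 5]), ([539.7, 370.3], 3791, [511, 322, 49, 98]), ([510.9, 348.3], 19, [510, 345, 3, 7]), ([512.4, 364.6], 18, [511, 362, 4, 6]), ([514.1, 381.4], 11, [513, 380, 3, 4]), ([80.5, 413.4], 242, [71, 407, 20, 13])]
side [([381.0, 0.9], 43, [374, 0, 19, 4]), ([388.6, 19.3], 292, [372, 13, 34, 13]), ([410.8, 57.3], 2666, [358, 33, 113, 53]), ([554.0, 54.0], 116, [546, 48, 14, 18]), ([365.5, 94.1], 173, [358, 88, 16, 13]), ([472.0, 105.1], 693, [457, 88, 33, 33]), ([204.5, 119.3], 95, [185, 110, 39, 14]), ([524.9, 134.7], 306, [511, 127, 31, 24]), ([284.6, 145.5], 314, [274, 135, 26, 35]), ([311.2, 141.4], 8, [310, 140, 4, 3]), ([319.8, 404.5], 971, [303, 386, 34, 34])]
top [193.9, 247.2] 66 [190, 243, 9, 9] [0.4878 0.2871 0.028 ] [0.4873 0.2859 0.034 ]
top [317.9, 251.0] 70 [314, 247, 9, 9] [ 0.4719 -0.1126  0.028 ] [ 0.4714 -0.1121  0.034 ]
top [184.8, 268.0] 64 [181, 264, 9, 9] [0.4209 0.
[... 186 characters left out ...]
.3994 0.1763 0.034 ]
side [307.0, 202.5] 70 [302, 199, 11, 8] [ 0.4725 -0.1172  0.028 ] [ 0.4728 -0.1109  0.034 ]
side [339.3, 285.8] 130 [333, 280, 14, 12] [0.4011 0.1799 0.028 ] [0.402 0.184 0.034]
side [308.2, 295.5] 138 [302, 290, 14, 12] [0.4787 0.2082 0.028 ] [0.479 0.212 0.034]
side [337.1, 311.1] 153 [330, 305, 15, 13] [0.4123 0.2501 0.028 ] [0.4131 0.2536 0.034 ]
side [304.8, 325.0] 163 [298, 319, 15, 13] [0.4888 0.2863 0.028 ] [0.489  0.2895 0.034 ]
side [335.3, 337.0] 184 [328, 330, 16, 15] [0.4216 0.3148 0.028 ] [0.4224 0.3178 0.034 ]
(0.4883, 0.2867) 0.025 0.05
(0.4785, 0.2087) 0.026 -0.029
(0.4214, 0.3153) -0.045 0.07
(0.4117, 0.2508) -0.046 0.004
(0.4006, 0.1808) -0.048 -0.066
```

Both spoons are in their mugs. Next are the tubs, starting with the nearest one at (0.401,0.181).

drive_tool:
  deltas:
    - [[-0.019,0.058,-0.04],-4,0.3]
    - [[-0.038,0.116,-0.09],-7.5,0.3]
    - [[-0.038,0.116,-0.15],-7.5,0.3]
    - [[-0.038,0.116,-0.2],-7.5,0.3]
    - [[-0.038,0.116,-0.23],-7.5,0.3]

```text
clock: 13.52
ee_pos: [0.3997, 0.1777, 0.0521]
orientation: [-3.139, 0.001, 1.438]
force: [0.1, 0.7, 0.2]
finger_gap: 0.0558
finger_force: 0.0
```

```bash
cat > wr.py <<'E'
from h import *
s=manip.observe();C=cam('wrist');im=vision.read_camera('wrist')
h=cv2.cvtColor(im,cv2.COLOR_BGR2HSV); m=((h[...,0]<8)|(h[...,0]>172))&(h[...,1]>150)&(h[...,2]>60)
print(s['ee_pos'].round(4),s['orientation'][2].round(3),s['finger_gap'])
for c,a,b in blobs(m,200): print(c,a,b,onz('wrist',c,.028,C).round(4))
E
python3 wr.py
```

```text
[0.3997 0.1777 0.0521] 1.438 0.05583344823075938
[287.4, 2.4] 203 [268, 0, 40, 7] [0.4177 0.2991 0.028 ]
[431.7, 21.7] 3146 [396, 0, 75, 51] [0.4863 0.2819 0.028 ]
[285.3, 107.1] 3973 [251, 71, 70, 73] [0.4104 0.2516 0.028 ]
[416.6, 171.1] 3362 [384, 139, 66, 65] [0.4772 0.2092 0.028 ]
[281.5, 237.0] 2812 [251, 209, 62, 58] [0.399  0.1809 0.028 ]
```

drive_tool:
  deltas:
    - [[0.0,0.003,-0.03],0,0.3]
    - [[0.0,0.003,-0.044],0,0.3]
    - [[0.0,0.003,-0.044],0,-1]
    - [[0.0,0.003,-0.044],0,-1]
    - [[0.0,0.003,-0.044],0,-1]
  force: 25

```text
clock: 14.2
ee_pos: [0.4012, 0.182, 0.0113]
orientation: [3.14, -0.001, 1.439]
force: [0.1, 0.4, 0.5]
finger_gap: 0.0382
finger_force: 25.1
```

drive_tool:
  deltas:
    - [[0,0,0.06],0,-1]
    - [[0,0,0.12],0,-1]
    - [[0.01,-0.06,0.12],0,-1]
    - [[0.03,-0.12,0.12],0,-1]
    - [[0.05,-0.18,0.12],0,-1]

```text
clock: 14.82
ee_pos: [0.4505, 0.0019, 0.1315]
orientation: [3.139, -0.0, 1.44]
force: [0.4, 1.4, -0.4]
finger_gap: 0.0378
finger_force: 25.5
```

drive_tool:
  deltas:
    - [[0.009,-0.036,0],0,-1]
    - [[0.018,-0.071,-0.03],0,-1]
    - [[0.018,-0.071,-0.08],0,-1]
    - [[0.018,-0.071,-0.1],0,-1]
    - [[0.018,-0.071,-0.1],0,-1]

```text
clock: 15.45
ee_pos: [0.4671, -0.0673, 0.0296]
orientation: [-3.139, -0.0, 1.439]
force: [-0.6, 0.0, -0.6]
finger_gap: 0.0377
finger_force: 25.5
```

drive_tool:
  deltas:
    - [[0,0,0],0,0.1]
    - [[0,0,0],0,0.1]
    - [[0,0,0.05],0,0.1]
    - [[-0.01,0.05,0.1],0,0.3]
    - [[-0.02,0.11,0.1],0,0.3]

```text
clock: 16.08
ee_pos: [0.4511, 0.0379, 0.1338]
orientation: [3.133, -0.0, 1.437]
force: [0.6, 0.3, 0.2]
finger_gap: 0.0556
finger_force: 0.0
```

```bash
python3 -c "import m
print(m.manip.observe()['ee_pos'])"
```

```text
top [193.9, 247.2] 66 [190, 243, 9, 9] [0.4878 0.2871 0.028 ] [0.4873 0.2859 0.034 ]
top [217.8, 250.0] 64 [214, 246, 9, 9] [0.4783 0.2092 0.028 ] [0.4777 0.2084 0.034 ]
top [317.6, 251.0] 72 [313, 247, 10, 9] [ 0.472  -0.1116  0.028 ] [ 0.4714 -0.1111  0.034 ]
top [303.9, 252.0] 68 [300, 248, 9, 9] [ 0.4693 -0.0676  0.028 ] [ 0.4688 -0.0673  0.034 ]
top [184.7, 267.9] 63 [181, 264, 9, 9] [0.4212 0.3158 0.028 ] [0.4209 0.3145 0.034 ]
top [204.5, 271.0] 64 [200, 267, 10, 9] [0.4111 0.2515 0.028 ] [0.4108 0.2504 0.034 ]
side [311.0, 213.0] 34 [309, 210, 6, 7] [ 0.462  -0.0726  0.028 ] [ 0.4624 -0.0667  0.034 ]
side [308.2, 295.5] 138 [302, 290, 14, 12] [0.4787 0.2082 0.028 ] [0.479 0.212 0.034]
side [337.1, 311.1] 153 [330, 305, 15, 13] [0.4123 0.2501 0.028 ] [0.4131 0.2536 0.034 ]
side [304.8, 325.0] 163 [298, 319, 15, 13] [0.4888 0.2863 0.028 ] [0.489  0.2895 0.034 ]
side [335.3, 337.0] 184 [328, 330, 16, 15] [0.4216 0.3148 0.028 ] [0.4224 0.3178 0.034 ]
[0.44809211 0.04220381 0.13208944]
```

drive_tool:
  deltas:
    - [[0,0.04,0],-10,0.18]
    - [[-0.01,0.08,0],-20,0.18]
    - [[-0.02,0.12,0],-30,0.18]
    - [[-0.03,0.16,0],-40,0.18]
    - [[-0.036,0.208,0],-50,0.18]

```text
clock: 16.8
ee_pos: [0.4128, 0.2462, 0.1306]
orientation: [3.141, -0.001, 0.562]
force: [1.2, -0.5, -0.1]
finger_gap: 0.0503
finger_force: 0.0
```

drive_tool:
  deltas:
    - [[0,0,-0.01],-10,0.18]
    - [[0,0,-0.02],-20,0.18]
    - [[0,0,-0.04],-30,0.18]
    - [[0,0,-0.07],-40,0.18]
    - [[0,0,-0.07],-40,0.18]

```text
clock: 17.42
ee_pos: [0.4119, 0.2447, 0.0589]
orientation: [3.14, 0.003, -0.129]
force: [-0.5, 0.2, 0.3]
finger_gap: 0.0504
finger_force: 0.0
```

```bash
python3 wr.py
```

```text
[0.4119 0.2447 0.0589] -0.129 0.05036061856188515
[186.8, 116.5] 3564 [154, 83, 66, 68] [0.4874 0.2868 0.028 ]
[332.3, 115.7] 3575 [300, 82, 66, 69] [0.4776 0.2086 0.028 ]
[164.1, 238.0] 2571 [135, 211, 59, 55] [0.4201 0.3152 0.028 ]
[271.7, 239.8] 2559 [243, 213, 59, 55] [0.4106 0.251  0.028 ]
```

drive_tool:
  deltas:
    - [[-0.001,0.006,0],0,0.18]
    - [[-0.001,0.006,-0.03],0,0.18]
    - [[-0.001,0.006,-0.05],0,0.18]
    - [[-0.001,0.006,-0.05],0,-1]
    - [[-0.001,0.006,-0.05],0,-1]

```text
clock: 18.1
ee_pos: [0.4126, 0.2519, 0.0111]
orientation: [-3.141, -0.002, -0.129]
force: [0.4, -0.3, 0.2]
finger_gap: 0.0377
finger_force: 26.5
```

drive_tool:
  deltas:
    - [[0,0,0],0,-1]
    - [[0,0,0.06],0,-1]
    - [[0,0,0.12],0,-1]
    - [[0.02,-0.06,0.12],0,-1]
    - [[0.04,-0.12,0.12],0,-1]

```text
clock: 18.73
ee_pos: [0.4523, 0.1322, 0.1317]
orientation: [-3.141, -0.004, -0.127]
force: [1.2, 0.3, -0.8]
finger_gap: 0.0379
finger_force: 26.6
```

drive_tool:
  deltas:
    - [[0.015,-0.055,0],0,-1]
    - [[0.03,-0.11,0],0,-1]
    - [[0.045,-0.165,0],0,-1]
    - [[0.055,-0.22,0],0,-1]
    - [[0.055,-0.22,0],0,-1]

```text
clock: 19.35
ee_pos: [0.5071, -0.0908, 0.1305]
orientation: [3.141, -0.002, -0.135]
force: [-0.3, 1.0, -0.1]
finger_gap: 0.0379
finger_force: 26.6
```

drive_tool:
  deltas:
    - [[0,0,-0.05],0,-1]
    - [[0,0,-0.085],0,-1]
    - [[0,0,-0.085],0,-1]
    - [[0,0,-0.085],0,0.08]
    - [[0,0,-0.085],0,0.08]

```text
clock: 19.98
ee_pos: [0.5075, -0.0872, 0.0466]
orientation: [3.141, -0.003, -0.13]
force: [-0.4, 1.1, -0.0]
finger_gap: 0.046
finger_force: 0.0
```

drive_tool:
  deltas:
    - [[0,0,0.05],0,0.18]
    - [[0,0,0.09],0,0.18]
    - [[-0.01,0.06,0.09],0,0.18]
    - [[-0.02,0.12,0.09],0,0.18]
    - [[-0.03,0.18,0.09],0,0.18]

```text
clock: 20.6
ee_pos: [0.4765, 0.0945, 0.1365]
orientation: [-3.141, -0.003, -0.131]
force: [-0.5, 0.2, -0.6]
finger_gap: 0.0508
finger_force: 0.0
```

```bash
python3 -c "import m
print(m.manip.observe()['ee_pos'])"
```

```text
top [309.7, 241.6] 70 [305, 237, 10, 10] [ 0.5026 -0.0868  0.028 ] [ 0.5019 -0.0865  0.034 ]
top [193.9, 247.2] 66 [190, 243, 9, 9] [0.4878 0.2871 0.028 ] [0.4873 0.2859 0.034 ]
top [317.8, 251.1] 71 [313, 247, 10, 9] [ 0.4716 -0.1122  0.028 ] [ 0.4711 -0.1118  0.034 ]
top [303.7, 252.2] 70 [299, 248, 10, 9] [ 0.4686 -0.0669  0.028 ] [ 0.4681 -0.0666  0.034 ]
top [184.8, 268.0] 64 [181, 264, 9, 9] [0.4209 0.3155 0.028 ] [0.4206 0.3142 0.034 ]
side [296.7, 207.5] 66 [292, 204, 10, 8] [ 0.5038 -0.0956  0.028 ] [ 0.5039 -0.0895  0.034 ]
side [308.2, 295.4] 137 [302, 290, 14, 12] [0.4787 0.208  0.028 ] [0.479  0.2118 0.034 ]
side [304.8, 325.0] 163 [298, 319, 15, 13] [0.4888 0.2863 0.028 ] [0.489  0.2895 0.034 ]
side [335.3, 337.0] 184 [328, 330, 16, 15] [0.4216 0.3148 0.028 ] [0.4224 0.3178 0.034 ]
[0.47518585 0.09782283 0.13631081]
```

drive_tool:
  deltas:
    - [[-0.02,0.04,0],10,0.3]
    - [[-0.03,0.08,0],20,0.3]
    - [[-0.04,0.12,0],30,0.3]
    - [[-0.05,0.16,0],40,0.3]
    - [[-0.054,0.217,0],50,0.3]

```text
clock: 21.32
ee_pos: [0.4227, 0.3104, 0.1363]
orientation: [3.141, -0.002, 0.747]
force: [0.7, -0.5, -0.7]
finger_gap: 0.0557
finger_force: 0.0
```

drive_tool:
  deltas:
    - [[0,0,-0.01],10,0.3]
    - [[0,0,-0.02],20,0.3]
    - [[0,0,-0.04],30,0.3]
    - [[0,0,-0.075],40,0.3]
    - [[0,0,-0.075],40,0.3]

```text
clock: 21.95
ee_pos: [0.4215, 0.3089, 0.059]
orientation: [-3.139, 0.002, 1.439]
force: [0.3, -0.7, -0.3]
finger_gap: 0.0556
finger_force: 0.0
```

```bash
python3 wr.py
```

```text
[0.4215 0.3089 0.059 ] 1.439 0.05560707414993821
[279.2, 227.7] 2659 [250, 200, 60, 57] [0.4199 0.3154 0.028 ]
[396.1, 255.7] 2165 [365, 231, 58, 55] [0.4885 0.288  0.028 ]
```

drive_tool:
  deltas:
    - [[-0.001,0.006,0],0,0.3]
    - [[-0.001,0.006,-0.03],0,0.3]
    - [[-0.001,0.006,-0.05],0,0.3]
    - [[-0.001,0.006,-0.05],0,-1]
    - [[-0.001,0.006,-0.05],0,-1]

```text
clock: 22.62
ee_pos: [0.4222, 0.3165, 0.0113]
orientation: [3.14, -0.001, 1.44]
force: [0.0, 0.3, 0.9]
finger_gap: 0.0381
finger_force: 25.8
```

drive_tool:
  deltas:
    - [[0,0,0],0,-1]
    - [[0,0,0.06],0,-1]
    - [[0,0,0.12],10,-1]
    - [[0,-0.05,0.12],20,-1]
    - [[0,-0.1,0.12],30,-1]

```text
clock: 23.25
ee_pos: [0.4218, 0.2152, 0.1315]
orientation: [3.138, 0.0, 1.971]
force: [1.0, -0.5, -0.2]
finger_gap: 0.0379
finger_force: 25.8
```

drive_tool:
  deltas:
    - [[0,-0.05,0],10,-1]
    - [[0,-0.1,0],20,-1]
    - [[0.01,-0.16,0],30,-1]
    - [[0.01,-0.22,0],40,-1]
    - [[0.01,-0.28,0],50,-1]

```text
clock: 23.88
ee_pos: [0.4324, -0.0377, 0.1308]
orientation: [3.141, 0.002, 2.772]
force: [1.1, -0.2, -0.3]
finger_gap: 0.038
finger_force: 25.8
```

drive_tool:
  deltas:
    - [[0,-0.02,0],10,-1]
    - [[0,-0.025,0],10,-1]
    - [[0,-0.025,0],10,-1]

```text
clock: 24.25
ee_pos: [0.4321, -0.0606, 0.1302]
orientation: [3.141, 0.001, 2.938]
force: [0.4, 0.0, -0.5]
finger_gap: 0.0379
finger_force: 25.8
```

drive_tool:
  deltas:
    - [[-0.001,-0.029,0],7,-1]
    - [[-0.001,-0.029,-0.05],7,-1]
    - [[-0.001,-0.029,-0.085],7,-1]
    - [[-0.001,-0.029,-0.085],7,-1]
    - [[-0.001,-0.029,-0.085],7,0.08]

```text
clock: 24.88
ee_pos: [0.432, -0.0895, 0.0459]
orientation: [-3.141, 0.001, 3.064]
force: [0.2, 0.2, 0.1]
finger_gap: 0.0461
finger_force: 0.0
```

drive_tool:
  deltas:
    - [[0,0,0],0,0.08]
    - [[0,0,0.05],0,0.18]
    - [[0,0.02,0.09],0,0.18]
    - [[0.01,0.08,0.09],0,0.3]
    - [[0.02,0.14,0.09],0,0.3]

```text
clock: 25.5
ee_pos: [0.4522, 0.0513, 0.137]
orientation: [3.141, 0.005, 3.062]
force: [2.0, -0.3, -0.3]
finger_gap: 0.0558
finger_force: 0.0
```

```bash
python3 -c "import m
print(m.manip.observe()['ee_pos'])"
```

```text
top [309.5, 241.6] 69 [305, 237, 10, 10] [ 0.5026 -0.0862  0.028 ] [ 0.5019 -0.0858  0.034 ]
top [193.9, 247.2] 66 [190, 243, 9, 9] [0.4878 0.2871 0.028 ] [0.4873 0.2859 0.034 ]
top [217.8, 250.0] 64 [214, 246, 9, 9] [0.4783 0.2092 0.028 ] [0.4777 0.2084 0.034 ]
top [317.7, 251.0] 70 [313, 247, 10, 9] [ 0.4719 -0.1119  0.028 ] [ 0.4714 -0.1115  0.034 ]
top [303.6, 252.0] 72 [299, 248, 10, 9] [ 0.4693 -0.0666  0.028 ] [ 0.4688 -0.0663  0.034 ]
top [310.8, 261.9] 73 [306, 258, 10, 9] [ 0.4373 -0.0891  0.028 ] [ 0.4369 -0.0887  0.034 ]
side [306.8, 202.4] 68 [302, 199, 11, 8] [ 0.4731 -0.1176  0.028 ] [ 0.4734 -0.1114  0.034 ]
side [296.8, 207.8] 66 [292, 204, 11, 8] [ 0.5035 -0.0943  0.028 ] [ 0.5037 -0.0883  0.034 ]
side [308.2, 213.2] 71 [303, 210, 11, 8] [ 0.4702 -0.0717  0.028 ] [ 0.4706 -0.0658  0.034 ]
side [308.2, 295.5] 138 [302, 290, 14, 12] [0.4787 0.2082 0.028 ] [0.479 0.212 0.034]
side [304.8, 325.0] 163 [298, 319, 15, 13] [0.4888 0.2863 0.028 ] [0.489  0.2895 0.034 ]
[0.45178287 0.05502634 0.13648519]
```

drive_tool:
  deltas:
    - [[0.013,0.05,0],-2,0.3]
    - [[0.026,0.1,0],-3,0.3]
    - [[0.026,0.152,-0.02],-3,0.3]
    - [[0.026,0.152,-0.07],-3,0.3]
    - [[0.026,0.152,-0.075],-3,0.3]

```text
clock: 26.22
ee_pos: [0.4751, 0.2016, 0.0582]
orientation: [-3.139, -0.005, 3.012]
force: [-0.4, -0.5, -0.1]
finger_gap: 0.0557
finger_force: 0.0
```

```bash
python3 wr.py
```

```text
[0.4751 0.2016 0.0582] 3.012 0.05566995493144121
[294.5, 240.8] 2593 [265, 213, 60, 56] [0.4768 0.2088 0.028 ]
[425.2, 240.1] 2584 [396, 213, 60, 56] [0.4866 0.287  0.028 ]
```

drive_tool:
  deltas:
    - [[0.002,0.007,0],0,0.3]
    - [[0.002,0.007,-0.03],0,0.3]
    - [[0.002,0.007,-0.049],0,0.3]
    - [[0.002,0.007,-0.049],0,-1]
    - [[0.002,0.007,-0.049],0,-1]

```text
clock: 26.9
ee_pos: [0.4805, 0.2092, 0.0126]
orientation: [3.14, 0.003, 3.011]
force: [0.0, -0.6, 0.0]
finger_gap: 0.0379
finger_force: 25.1
```

drive_tool:
  deltas:
    - [[0,0,0],0,-1]
    - [[0,0,0.06],0,-1]
    - [[0,0,0.12],0,-1]
    - [[-0.002,-0.06,0.12],0,-1]
    - [[-0.004,-0.12,0.12],0,-1]

```text
clock: 27.52
ee_pos: [0.4756, 0.0882, 0.1326]
orientation: [3.141, 0.004, 3.014]
force: [0.9, -0.6, -0.5]
finger_gap: 0.0378
finger_force: 25.5
```

drive_tool:
  deltas:
    - [[-0.003,-0.06,0],0,-1]
    - [[-0.005,-0.12,0],0,-1]
    - [[-0.005,-0.18,0],0,-1]
    - [[-0.005,-0.18,0],0,-1]
    - [[-0.005,-0.18,0],0,-1]

```text
clock: 28.15
ee_pos: [0.47, -0.0907, 0.1313]
orientation: [3.141, 0.0, 3.01]
force: [0.1, 0.1, -0.7]
finger_gap: 0.0384
finger_force: 25.5
```

drive_tool:
  deltas:
    - [[0,0,-0.04],0,-1]
    - [[0,0,-0.075],0,-1]
    - [[0,0,-0.083],0,-1]
    - [[0,0,-0.083],0,-1]
    - [[0,0,-0.083],0,0.1]

```text
clock: 28.78
ee_pos: [0.4711, -0.0908, 0.0492]
orientation: [-3.141, 0.003, 3.012]
force: [1.1, 0.1, -0.0]
finger_gap: 0.047
finger_force: 0.0
```

drive_tool:
  deltas:
    - [[0,0,0],0,0.1]
    - [[0,0,0.04],0,0.15]
    - [[0,0,0.1],0,0]
    - [[0,0.03,0.16],0,-0.5]
    - [[0,0.06,0.21],0,-1]

```text
clock: 29.4
ee_pos: [0.4699, -0.0308, 0.2603]
orientation: [-3.142, 0.002, 3.01]
force: [0.8, 0.1, 0.2]
finger_gap: 0.0068
finger_force: 0.0
```

```bash
python3 -c "import m
print(m.manip.observe()['ee_pos'])"
```

```text
top [193.9, 247.2] 66 [190, 243, 9, 9] [0.4878 0.2871 0.028 ] [0.4873 0.2859 0.034 ]
top [309.1, 262.1] 36 [307, 258, 5, 9] [ 0.4367 -0.0836  0.028 ] [ 0.4363 -0.0833  0.034 ]
side [308.4, 201.5] 70 [303, 198, 12, 8] [ 0.4681 -0.1215  0.028 ] [ 0.4685 -0.1153  0.034 ]
side [296.8, 207.8] 66 [292, 204, 11, 8] [ 0.5035 -0.0943  0.028 ] [ 0.5037 -0.0883  0.034 ]
side [319.2, 207.5] 69 [314, 204, 11, 8] [ 0.4368 -0.0956  0.028 ] [ 0.4374 -0.0895  0.034 ]
side [308.4, 214.0] 59 [303, 211, 12, 7] [ 0.4698 -0.0684  0.028 ] [ 0.4701 -0.0626  0.034 ]
side [304.8, 325.0] 163 [298, 319, 15, 13] [0.4888 0.2863 0.028 ] [0.489  0.2895 0.034 ]
[ 0.47252736 -0.02952451  0.2642279 ]
```

drive_tool:
  deltas:
    - [[0.03,0.03,0.02],0,-1]
    - [[0.06,0.06,0.04],0,-1]
    - [[0.1,0.09,0.05],0,-1]
    - [[0.14,0.12,0.05],0,-1]
    - [[0.17,0.16,0.05],0,-1]

```text
clock: 30.12
ee_pos: [0.6414, 0.129, 0.3071]
orientation: [-3.141, 0.0, 3.01]
force: [0.8, -1.5, 0.2]
finger_gap: 0.0002
finger_force: 0.0
```

```bash
python3 - <<'E'
from h import *
s=vision.read_camera('side');t=vision.read_camera('top')
a=cv2.resize(s[130:250,240:360],(400,400),interpolation=3); b=cv2.resize(t[190:310,280:400],(400,400),interpolation=3)
cv2.imwrite('pics/p5.png',np.hstack([a,b]))
E
python3 -c "import m
print(m.manip.observe()['ee_pos'])"
```

```text
top [309.4, 240.9] 58 [305, 237, 10, 8] [ 0.5048 -0.0859  0.028 ] [ 0.5042 -0.0855  0.034 ]
top [192.7, 247.1] 45 [190, 243, 6, 9] [0.4882 0.291  0.028 ] [0.4876 0.2898 0.034 ]
top [311.6, 251.1] 73 [307, 247, 10, 9] [ 0.4719 -0.0923  0.028 ] [ 0.4714 -0.0919  0.034 ]
top [320.1, 251.3] 27 [318, 247, 5, 9] [ 0.4709 -0.1196  0.028 ] [ 0.4704 -0.1191  0.034 ]
top [302.0, 252.0] 43 [299, 248, 7, 9] [ 0.4693 -0.0615  0.028 ] [ 0.4688 -0.0612  0.034 ]
top [311.0, 262.2] 65 [307, 258, 9, 9] [ 0.4363 -0.0897  0.028 ] [ 0.436  -0.0893  0.034 ]
side [308.2, 201.5] 70 [303, 198, 12, 8] [ 0.4687 -0.1215  0.028 ] [ 0.4691 -0.1153  0.034 ]
side [296.8, 207.8] 66 [292, 204, 11, 8] [ 0.5035 -0.0943  0.028 ] [ 0.5037 -0.0883  0.034 ]
side [319.2, 207.5] 69 [314, 204, 11, 8] [ 0.4368 -0.0956  0.028 ] [ 0.4374 -0.0895  0.034 ]
side [308.4, 214.0] 59 [303, 211, 12, 7] [ 0.4698 -0.0684  0.028 ] [ 0.4701 -0.0626  0.034 ]
side [304.8, 325.0] 163 [298, 319, 15, 13] [0.4888 0.2863 0.028 ] [0.489  0.2895 0.034 ]
[0.64008272 0.12916888 0.30636423]
```

View pics/p5.png

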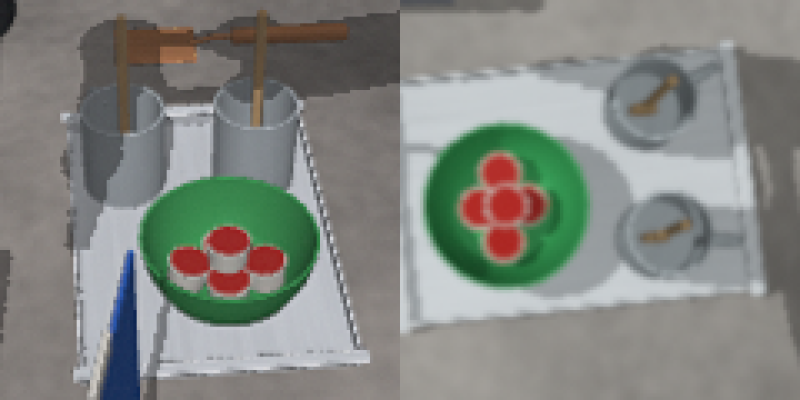

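Five tubs are in the bowl, one of them stacked on the other four. Both spoons stand in the mugs and everything is upright. Next I'll shut the lid from behind.

drive_tool:
  deltas:
    - [[0.01,0.05,0],0,-1]
    - [[0.01,0.1,0],0,-1]
    - [[0.01,0.1,-0.05],0,-1]
    - [[0.01,0.1,-0.1],0,-1]
    - [[0.01,0.1,-0.1],0,-1]

```text
clock: 30.95
ee_pos: [0.6477, 0.2271, 0.2038]
orientation: [-3.138, -0.008, 3.01]
force: [-0.5, -0.2, 0.8]
finger_gap: 0.0003
finger_force: 0.0
```

drive_tool:
  deltas:
    - [[-0.03,0,0],0,-1]
    - [[-0.06,0,0],0,-1]
    - [[-0.09,0,0],0,-1]
    - [[-0.12,0,0],0,-1]
    - [[-0.15,0.005,0],0,-1]

```text
clock: 31.58
ee_pos: [0.5009, 0.2332, 0.2112]
orientation: [3.139, 0.006, 3.01]
force: [0.6, -0.4, -0.4]
finger_gap: 0.0001
finger_force: 0.4
```

drive_tool:
  deltas:
    - [[-0.02,0.002,0],0,-1]
    - [[-0.04,0.004,-0.01],0,-1]
    - [[-0.06,0.006,-0.025],0,-1]
    - [[-0.08,0.008,-0.05],0,-1]
    - [[-0.095,0.01,-0.075],0,-1]

```text
clock: 32.2
ee_pos: [0.4066, 0.244, 0.1353]
orientation: [3.138, 0.006, 3.01]
force: [1.3, 0.5, 0.5]
finger_gap: 0.0002
finger_force: 0.3
```

drive_tool:
  deltas:
    - [[-0.008,0,-0.02],0,-1]
    - [[-0.014,0.0,-0.04],0,-1]
    - [[-0.02,0,-0.06],0,-1]
    - [[-0.022,0,-0.075],0,-1]
    - [[-0.022,0,-0.08],0,-1]

```text
clock: 32.83
ee_pos: [0.3848, 0.244, 0.0542]
orientation: [3.14, 0.003, 3.011]
force: [0.3, -0.3, 0.3]
finger_gap: 0.0002
finger_force: 0.1
```

```bash
python3 - <<'E'
from h import *
print(manip.observe()['ee_pos'],manip.observe()['force'])
cv2.imwrite('pics/s6.png',vision.read_camera('side')[100:400,150:450])
E
```

```text
[0.38482375 0.24398714 0.05415327] [ 0.29082672 -0.26840456  0.30343146]
```

View pics/s6.png

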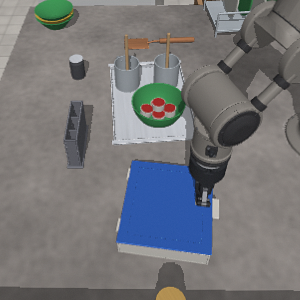

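The lid is now nearly flat under the fingertips at crop (203,200). I'll press gently to seat it.

drive_tool:
  deltas:
    - [[0,0,-0.002],0,-1]
    - [[0,0,-0.004],0,-1]
    - [[0,0,-0.006],0,-1]
    - [[0,0,-0.006],0,-1]

```text
clock: 33.38
ee_pos: [0.3844, 0.2443, 0.0499]
orientation: [3.14, 0.004, 3.012]
force: [-7.3, -4.8, 33.9]
finger_gap: -0.0001
finger_force: 17.3
```

drive_tool:
  deltas:
    - [[0,0,0.03],0,-1]
    - [[0,0,0.08],0,-1]
    - [[0,0,0.14],0,-1]
    - [[0,0,0.2],0,-1]
    - [[-0.02,0,0.24],0,-1]

```text
clock: 34.0
ee_pos: [0.364, 0.244, 0.2899]
orientation: [3.139, 0.004, 3.011]
force: [-0.2, 1.1, -1.3]
finger_gap: 0.0002
finger_force: 0.0
```

```bash
python3 - <<'E'
from h import *
print(manip.observe()['ee_pos'])
t=vision.read_camera('top');s=vision.read_camera('side')
a=cv2.resize(t[160:310,160:400],(480,300),interpolation=3)
cv2.imwrite('pics/f.png',np.hstack([a,s[100:400,200:400]]))
C=cam('side')
h=cv2.cvtColor(s,cv2.COLOR_BGR2HSV);m=((abs(h[...,0].astype(int)-112)<10)&(h[...,1]>150)).astype(np.uint8)
c=max(cv2.findContours(m,0,1)[0],key=cv2.contourArea); p=cv2.approxPolyDP(c,8,True)[:,0]
for q in p: print(q,onz('side',q.astype(float),.05,C)[:2].round(3))
E
```

```text
[0.36403743 0.24402116 0.28988989]
[282 261] [0.543 0.121]
[266 341] [0.574 0.337]
[360 355] [0.376 0.366]
[362 271] [0.344 0.151]
```

View pics/f.png

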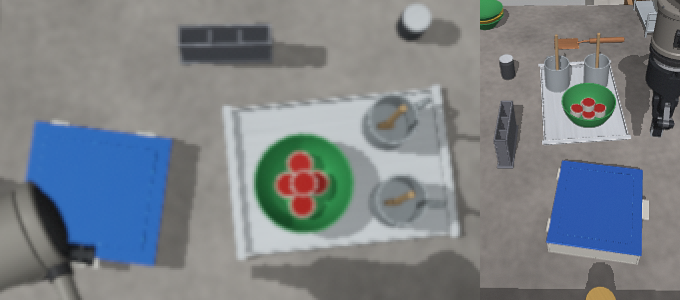

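The lid lies flat, with its corners matching a shut lid at z = 0.05. Five tubs are in the bowl, a spoon stands in each mug, the holder is empty, and the arm is clear.

```bash
python3 -c "from cell import job_done; print(job_done())"
```

```text
the job is handed in; nothing more can be done
None
```

I handed the job in at 34 s: the final pictures show five tubs in the bowl (four from the caddy, one stacked on the others), one left in the caddy with its lid pressed shut, and a spoon in each mug; the hand-in gave no verdict.

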